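# Brush out the mixing cup and snap its cover on

### The job

Clean the steel cup of the small bench mixer with the green-handled brush: push the brush right down to the bottom of the cup, pull it up to near the rim, push it down to the bottom again, then hang it back upright in its stand and let go of it. Next take the round white cover by its blue knob and press it straight down onto the cup; the resistance rises and suddenly drops when the two spring clips give way - keep pressing until the cover sits flat on the cup's rim with both clips snapped back over its edge. Finish with the hand still on the cover, pressing it firmly down, and leave the other things on the table where they are.

Things in the scene. Friction and masses are not known exactly. Their poses are not given: they have to be found in the camera images.
- mixer: small white bench mixer, fixed to the table; housing 130 x 110 x 25 mm (x, y, z), origin at its underside centre, black control strip on its -x face, z up. An open steel cup stands on its centre; two steel spring clips, 18 mm wide, rise beside the cup at +y and -y, to 116 mm above the table, 43 mm from the cup's axis at their flared tops
- cup_floor (a point): centre of the cup's inner floor, 29 mm above the table; the cup is 64 mm in outer diameter, its bore 54 to 56 mm in diameter and 61 mm deep
- cup_rim (a point): centre of the cup's rim, 90 mm above the table; z up
- brush_handle (a point): centre of the brush's green upright handle, 18 mm in diameter, 65 mm long (30 mm below this point to 35 mm above it). The loose brush is 155 mm long, about 60 g, z from tip to handle. Under the handle is a flange, 40 mm in diameter, 5 mm thick
- brush_flange (a point): centre of the flange's underside, 35 mm below brush_handle; it meets stand_rim when the brush hangs in its stand. Under it a centring cone, 31 mm in diameter at the top and 14 mm long, sits in the stand's mouth
- brush_tip (a point): lower end of the white bristle head, on the brush's axis, 120 mm below brush_handle; the head is 26 mm in diameter and 50 mm long and behaves as stiff; a thin steel shank joins it to the cone
- stand_rim (a point): centre of the mouth of the brush stand, 100 mm above the table: a grey tube, outer diameter 42 mm, bore 33 mm, on a disc 68 mm in diameter, fixed to the table; the brush starts hanging in it upright and has to be lifted 85 mm to come clear
- cover_knob (a point): centre of the blue upright round knob of the cover, 24 mm in diameter, 30 mm high (15 mm up and down from this point), z up. The cover is loose, white, round, about 80 g, and starts standing on its plug on the table. Fingers round the knob can rest their tips on the plate, 15 mm below this point, and push there
- cover_seat (a point): centre of the underside of the cover's plate, 23 mm below cover_knob; it meets cup_rim when the cover is home. The plate is 72 mm in diameter and 8 mm thick; the plug below it, 50 mm in diameter and 8 mm deep, enters the cup; on the table this point is 8 mm up
- clip_left (a joint): angle of the spring clip at the mixer's +y side: 0 at rest (and again when snapped over the cover's edge), grows to about 0.05 rad as the cover pushes it outward. The cover meets the clips' flared tops some 17 mm above home; pressing it through takes about 8 to 16 N; the force drops some 10 mm above home and the clips then draw the cover down
- clip_right (a joint): the same for the clip at the mixer's -y side
- reagent_amber: bystander: amber reagent bottle with black cap, 54 mm in diameter, 108 mm high; origin at its underside
- beaker: bystander: empty glass beaker, 55 mm in diameter, 68 mm high; origin at its underside
- timer: bystander: flat white bench timer, 62 x 62 x 15 mm; origin at its underside
- marker: bystander: marker pen lying down, 135 mm long, 17 mm thick; origin at its underside
Things that resemble listed ones, but are neither listed nor needed, are in the scene too. There is more than one size of the mixer; the job needs the larger.

How it is judged:
By the outcome, as a careful person would: the job done as asked, in the order asked, and still so for the second after the job is handed in, while the arm keeps its last pose, push and grip.
It also fails if it takes over 69 s, if anything falls off the work surface, if the arm or the gripper's body presses on something with over 40 N, if the wrist force passes 120 N, or if a joint passes its speed limit or range.

### The arm

A 6-joint arm with a two-finger parallel gripper is mounted at the origin on a cart in front of the work surface, level with it; the furniture and walls round the work are solid. World frame = base frame: x ahead of the robot, y to its left, z up, the work surface at z = 0. Lengths are in m, angles in rad, forces in N, time in s.
With the tool pointing down it reaches from about 0.325 to 0.775 m from the base axis. Payload 5.5 kg.
Tool frame: the origin (TCP) lies midway between the tips of the shut fingers; the grasp point (between the pads) lies 19 mm behind it; z points along the fingers, y is the line along which they close (so a half turn about z gives the same grasp; the last joint's range is limited). The gripper opens to 88 mm and grips with 3 to 60 N. Pads are 20 mm wide; open, the fingers measure 115 mm over their backs; the gripper's body (75 mm by 178 mm) begins 61 mm behind the grasp point.
Start: joints at [-1.228, 0.091, 1.231, -0, 1.82, -0.057], TCP at [0.234, -0.553, 0.223] pointing down, gripper open.
Joint ranges: [-2.87, 2.87], [-0.86, 2.18], [0.17, 2.46], [-1.51, 4.65], [0.06, 2.69], [-2.65, 2.65]. Speed limits (rad/s): [2.57, 2.57, 3.01, 3.14, 3.14, 3.14].

### API

Orientations are given as a unit quaternion [x, y, z, w].
In Python, from bench import arm gives the robot as it stands. The module is installed in compiled form; this text tells all that it offers. Calls block until the motion is done:
- arm.reach(position, orientation): joint-space move of the TCP to a pose.
- arm.line_to(position, rot=None, velocity=0.15): straight line of the TCP; rot=None keeps the orientation; velocity is the mean speed in m/s.
- arm.move_j(angles): joint-space move.
- arm.move_gripper(opening, squeeze=None): finger opening in m; squeeze is the grip in N (None keeps the last); returns when the fingers have stopped.
- arm.sleep(seconds).
- arm.solve_ik(position, orientation): joint angles nearest the present ones, or None.
- arm.read_camera(name): name is "scene" or "side" or "wrist"; returns a dict with "img" (480x640x3 uint8, red, green, blue), "K" (3x3 intrinsics, pixels), "origin" and "rotation" of the camera in the world. Camera axes: x right, y up, looking along -z (the intrinsics and any distortion apply to the point x, -y, -z); pixel columns grow to the right and rows downward; lengths in m; the calibration is good to about 2 mm. A picture is of the moment at which its call begins. There is no depth.
A pose or a line that the arm cannot do raises arm.MotionError and nothing moves.
- arm.close_job(): hands the job in; it is judged then, once.
Readings, each from a call of its own:
- arm.current_t(): time.
- arm.current_q(): joint angles.
- arm.current_joint_vel(): joint speeds.
- arm.current_effort(): joint torques, N m.
- arm.current_position(): TCP position.
- arm.current_tcp_rot(): TCP orientation.
- arm.current_ft_force(): force on the tool from outside, world axes, zero at the start.
- arm.current_ft_torque(): the same for the moment, N m.
- arm.current_width(): finger opening in m.
- arm.current_gripper_force(): force on a finger pad.
Only numpy, scipy, OpenCV 4.12 (cv2) and the standard library are available. Lean on these libraries where they do the work, as an engineer would, in place of code of your own. Each camera call takes 0.05 s, during which the arm holds its last target. There are 200 camera calls.

## Working session

There is one attempt and no reset: what is moved stays moved. The work goes in short steps, each a Python script; the robot and the scene stay as the last script left them, time stands still between calls to the robot, and variables do not carry over. Pictures are saved under pics/ and viewed, at most 10 in all, crops included, and the job is handed in when it is done.

```bash
mkdir -p pics; python3 - <<'E'
from bench import arm
import cv2, numpy as np
for n in ("scene","side"):
    c=arm.read_camera(n); cv2.imwrite(f"pics/{n}0.png",c["img"][:,:,::-1])
    print(n,c["K"],c["origin"],c["rotation"],[k for k in c])
    np.savez(f"{n}0.npz",**{k:c[k] for k in("img","K","origin","rotation")})
print(arm.current_t(), arm.current_tcp_rot(), arm.current_width())
E
```

```text
scene [[442.4271981    0.         323.18021686]
 [  0.         442.4271981  235.21326844]
 [  0.           0.           1.        ]] [0.08941786 0.79168807 0.65784919] [-0.12322413  0.48454089  0.84489184 -0.19024649] ['img', 'K', 'origin', 'rotation']
side [[564.21736813   0.         316.21665465]
 [  0.         564.21736813 238.16319009]
 [  0.           0.           1.        ]] [ 0.56596407 -1.16009773  1.01562982] [0.42884724 0.00222433 0.01929006 0.90316831] ['img', 'K', 'origin', 'rotation']
0.1 [ 9.80093190e-01  1.98535913e-01 -1.32048817e-04 -9.00901059e-04] 0.0881543019941981
```

View pics/scene0.png

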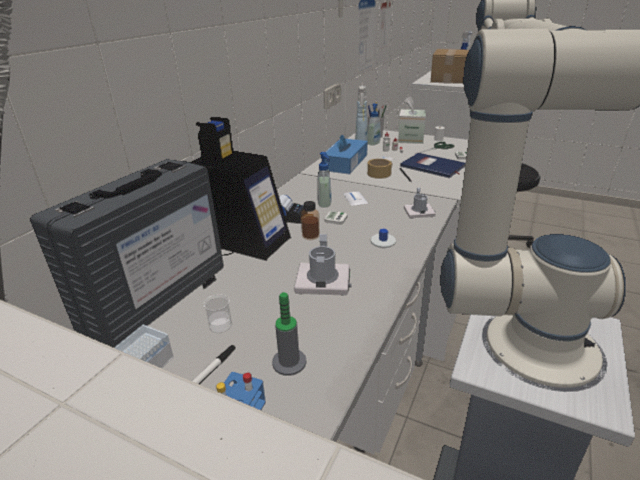

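View pics/side0.png

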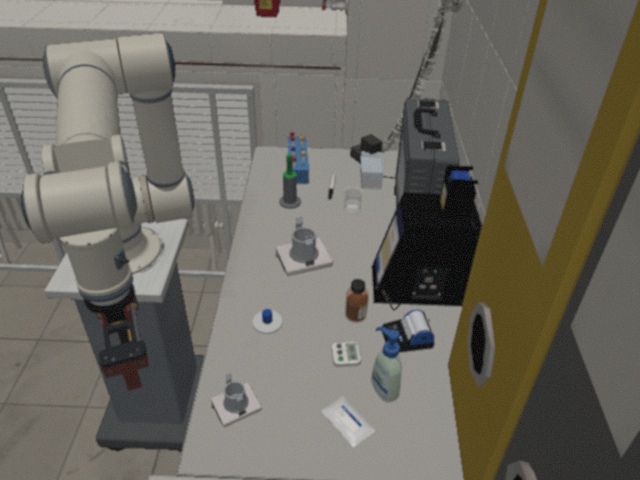

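Candidates: the mixer is either the large one (scene 322,270 / side 304,250) or the small decoy (scene 420,205 / side 236,400), and I choose the large one. The brush is the green handle in its stand (scene 287,310 / side 290,170); the spray bottle and blue rack are not it. The cover is the white disc with the blue knob (scene 383,237 / side 267,317), which has no rival.

```bash
cat > h.py <<'E'
import numpy as np, cv2
from scipy.spatial.transform import Rotation as R
def ray(c,uv):
    K=c["K"]; d=np.array([(uv[0]-K[0,2])/K[0,0],-(uv[1]-K[1,2])/K[1,1],-1.])
    r=np.array(c["rotation"]); Rm=R.from_quat(r).as_matrix() if r.size==4 else r
    d=Rm@d; return np.array(c["origin"]),d/np.linalg.norm(d)
def plane(c,uv,z):
    o,d=ray(c,uv); return o+d*(z-o[2])/d[2]
def tri(c1,u1,c2,u2):
    A=np.zeros((3,3));b=np.zeros(3);L=[ray(c1,u1),ray(c2,u2)]
    for o,d in L:
        P=np.eye(3)-np.outer(d,d);A+=P;b+=P@o
    x=np.linalg.solve(A,b); return x,[np.linalg.norm(np.cross(x-o,d)) for o,d in L]
def blobs(img,lo,hi,amin=20,roi=None):
    hsv=cv2.cvtColor(np.ascontiguousarray(img),cv2.COLOR_RGB2HSV); m=cv2.inRange(hsv,np.array(lo),np.array(hi))
    if roi is not None:
        k=np.zeros_like(m);x0,y0,x1,y1=roi;k[y0:y1,x0:x1]=255;m&=k
    n,l,s,ce=cv2.connectedComponentsWithStats(m)
    return sorted([(int(s[i,4]),ce[i].round(2).tolist(),s[i,:4].tolist()) for i in range(1,n) if s[i,4]>=amin],reverse=True)
E
python3 - <<'E'
from h import *
S=np.load("scene0.npz");D=np.load("side0.npz")
for n,c,rg,rb in(("scene",S,(265,285,310,335),(365,220,400,250)),("side",D,(278,150,305,185),(252,300,285,335))):
    print(n,"green",blobs(c["img"],(45,80,30),(80,255,255),10,rg)[:3],"blue",blobs(c["img"],(105,100,40),(130,255,255),10,rb)[:3])
# crude
print("stand base",plane(S,(289,362),0.005),plane(D,(290,202),.005))
print("mixer rim",tri(S,(321,252),D,(304,235)))
print("small mixer",tri(S,(420,200),D,(235,388)))
print("cover",tri(S,(383,238),D,(267,318)),"plate",plane(S,(383,240.5),.016),plane(D,(267,321),.016))
print("amber",plane(S,(310,232),0),"beaker",plane(S,(219,325),0),"rack",plane(S,(243,395),.03))
big=cv2.resize(S["img"][225:415,190:420],None,fx=3,fy=3,interpolation=cv2.INTER_CUBIC)
cv2.imwrite("pics/crop1.png",big[:,:,::-1])
E
```

```text
scene green [(245, [285.38, 322.81], [276, 314, 20, 17]), (115, [283.52, 300.2], [279, 293, 10, 16]), (20, [284.45, 311.4], [281, 310, 8, 4])] blue [(81, [383.06, 234.22], [380, 229, 8, 12])]
side green [(150, [289.35, 168.77], [284, 154, 12, 25])] blue [(97, [266.64, 315.62], [263, 309, 9, 14])]
stand base [0.44282872 0.26108329 0.005     ] [0.44619149 0.24955902 0.005     ]
mixer rim (array([ 0.50431692, -0.01211318,  0.088513  ]), [np.float64(0.0010154700834775492), np.float64(0.0010154700834776897)])
small mixer (array([ 0.386065  , -0.46848699,  0.04995414]), [np.float64(0.0009207402662338307), np.float64(0.0009207402662337653)])
cover (array([ 0.42780181, -0.24648825,  0.02042418]), [np.float64(9.445190077850672e-05), np.float64(9.445190077855805e-05)]) plate [ 0.42538321 -0.24051289  0.016     ] [ 0.42827675 -0.25194762  0.016     ]
amber [ 0.65081862 -0.22505759  0.        ] beaker [0.64195985 0.22712107 0.        ] rack [0.46393984 0.38273196 0.03      ]
```

View pics/crop1.png

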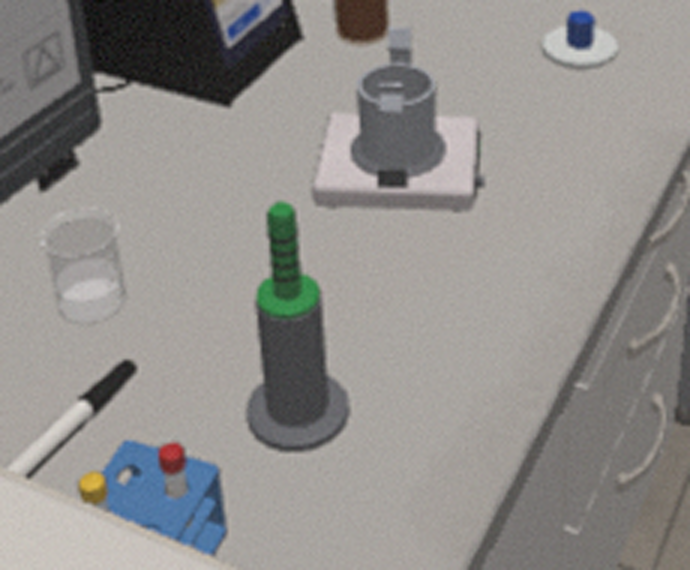

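```bash
cat >> h.py <<'E'
def down(yaw): # closing axis (tool y) at angle yaw from world x
    y=np.array([np.cos(yaw),np.sin(yaw),0]);z=np.array([0,0,-1.]);x=np.cross(y,z)
    return R.from_matrix(np.stack([x,y,z],1)).as_quat()
def shot(arm,cam,tag):
    c=arm.read_camera(cam);np.savez(tag+".npz",**{k:c[k] for k in("img","K","origin","rotation")})
    cv2.imwrite(f"pics/{tag}.png",c["img"][:,:,::-1]);return c
E
python3 - <<'E'
from h import *
from bench import arm
q=down(0)
for p in((.428,-.246,.3),(.504,-.012,.34),(.445,.255,.34),(.445,.255,.11),(.504,-.012,.098)):
    print(p,arm.solve_ik(p,q))
for t,p in(("wc",(.428,-.246,.26)),("wm",(.50,-.012,.32)),("wb",(.445,.255,.36))):
    arm.reach(p,q);c=shot(arm,"wrist",t);print(t,arm.current_t(),c["origin"],R.from_quat(c["rotation"]).as_matrix().round(3).tolist())
print(c["K"])
np.savez("wk.npz",K=c["K"])
a=[np.load(t+".npz")["img"] for t in("wc","wm","wb")]
cv2.imwrite("pics/w3.png",np.hstack([cv2.resize(i,(400,300)) for i in a[:2]])[:,:,::-1])
E
```

```text
(0.428, -0.246, 0.3) [-5.90586580e-01 -1.63140158e-01  1.34071924e+00 -4.44089210e-16
  1.96401357e+00 -5.90586580e-01]
(0.504, -0.012, 0.34) [-9.12974593e-02 -1.08336799e-01  1.21800884e+00 -4.44089210e-16
  2.03192062e+00 -9.12974593e-02]
(0.445, 0.255, 0.34) [ 4.54014860e-01 -8.53752987e-02  1.19656984e+00 -4.44089210e-16
  2.03039812e+00  4.54014860e-01]
(0.445, 0.255, 0.11) [ 4.54014860e-01 -1.37638844e-01  1.65499976e+00 -4.44089210e-16
  1.62423173e+00  4.54014860e-01]
(0.504, -0.012, 0.098) [-9.12974593e-02 -1.57600003e-01  1.69436007e+00 -4.44089210e-16
  1.60483259e+00 -9.12974593e-02]
wc 1.5167 [ 0.42832785 -0.18084894  0.42188676] [[1.0, 0.001, 0.002], [-0.002, 0.97, 0.243], [-0.001, -0.243, 0.97]]
wm 2.5583 [0.50058397 0.05290664 0.4816108 ] [[1.0, 0.0, 0.002], [-0.001, 0.97, 0.244], [-0.002, -0.244, 0.97]]
wb 3.675 [0.44606455 0.31991536 0.52180953] [[1.0, 0.001, 0.001], [-0.001, 0.97, 0.244], [-0.001, -0.244, 0.97]]
[[371.22590581   0.         323.86193809]
 [  0.         371.22590581 243.26034752]
 [  0.           0.           1.        ]]
```

View pics/w3.png

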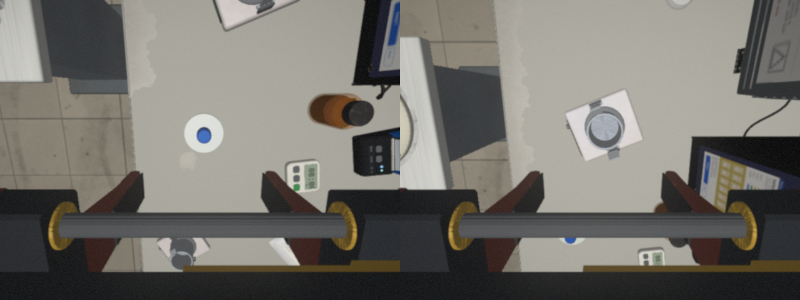

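View pics/wb.png

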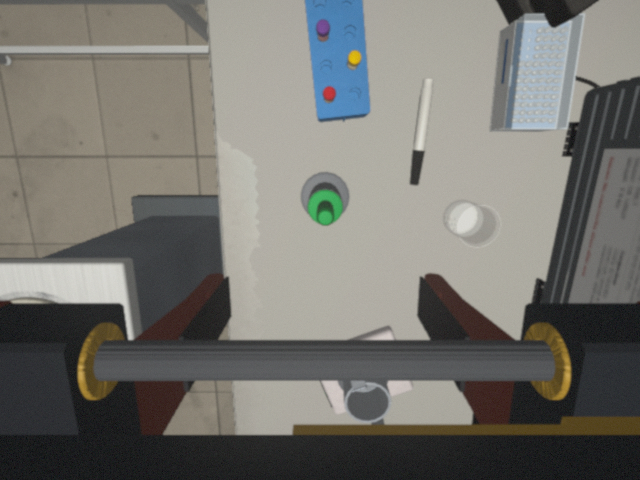

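The wrist views show the mixer turned about 20° (cup near 325,206 in wm), the cover near (326,215) in wc and the brush flange near (325,205) in wb.

```bash
python3 - <<'E'
from h import *
B=np.load("wb.npz");M=np.load("wm.npz");C=np.load("wc.npz")
g=blobs(B["img"],(45,80,30),(80,255,255),20,(280,150,370,250));print(g[:3])
x,y,w,h=g[0][2];print("flange",plane(B,(x+w/2-.5,y+w/2-.5),.105),"w",w,"exp",371*.04/.43)
img=B["img"];hc=[]
b=blobs(C["img"],(105,100,40),(130,255,255),20,(280,180,380,250));print("knob",b[:2])
gray=cv2.cvtColor(C["img"],cv2.COLOR_RGB2GRAY);print("plate hough",[ (c,plane(C,c[:2],.016)) for c in cv2.HoughCircles(gray[160:270,260:400],cv2.HOUGH_GRADIENT,1,200,param1=80,param2=12,minRadius=28,maxRadius=36)[0]+np.array([260,160,0])])
gm=cv2.cvtColor(M["img"],cv2.COLOR_RGB2GRAY)
for r in((27,33),(22,27)):
    cs=cv2.HoughCircles(cv2.GaussianBlur(gm[130:270,250:400],(3,3),0),cv2.HOUGH_GRADIENT,1,3,param1=80,param2=10,minRadius=r[0],maxRadius=r[1])
    for c in (cs[0][:4]+np.array([250,130,0])): print("rim",c,plane(M,c[:2],.09))
hsv=cv2.cvtColor(M["img"],cv2.COLOR_RGB2HSV)
m=np.zeros_like(gm);m[135:265,255:400]=(gm[135:265,255:400]>205)*255
cn=max(cv2.findContours(m,cv2.RETR_EXTERNAL,cv2.CHAIN_APPROX_NONE)[0],key=cv2.contourArea)
rc=cv2.minAreaRect(cn);bp=cv2.boxPoints(rc);print("housing",rc,[plane(M,p,.025).round(4).tolist() for p in bp],plane(M,rc[0],.025))
cr=np.hstack([cv2.resize(M["img"][130:270,250:400],(400,373),interpolation=2),cv2.resize(C["img"][145:285,250:400],(400,373),interpolation=2)])
cv2.imwrite("pics/crop2.png",cr[:,:,::-1])
E
```

```text
[(938, [324.74, 206.6], [308, 190, 35, 35])]
flange [0.4467852 0.2573271 0.105    ] w 35 exp 34.51162790697674
knob [(415, [325.91, 216.51], [315, 205, 22, 24])]
plate hough [(array([325.5       , 213.5       ,  30.79999924]), array([ 0.42943017, -0.24879871,  0.016     ]))]
rim [326.5        202.5         32.40000153] [ 0.50261446 -0.0010358   0.09      ]
rim [327.5        211.5         30.20000076] [ 0.50368704 -0.01065249  0.09      ]
rim [327.5 208.5  28. ] [ 0.50368232 -0.00743444  0.09      ]
rim [331.5        208.5         30.20000076] [ 0.50793295 -0.00743717  0.09      ]
rim [327.5        209.5         26.39999962] [ 0.50368389 -0.0085057   0.09      ]
rim [330.5        196.5         26.39999962] [0.50682651 0.00530881 0.09      ]
rim [330.5        206.5         25.20000076] [ 0.50686296 -0.00529824  0.09      ]
rim [322.5        199.5         26.39999962] [0.4983862  0.00214714 0.09      ]
housing ((353.99365234375, 190.56698608398438), (82.87823486328125, 43.379459381103516), 68.8387451171875) [[0.4937, 0.0415, 0.025], [0.5418, 0.0596, 0.025], [0.5813, -0.0337, 0.025], [0.5311, -0.0538, 0.025]] [0.53660238 0.00464878 0.025     ]
```

View pics/crop2.png

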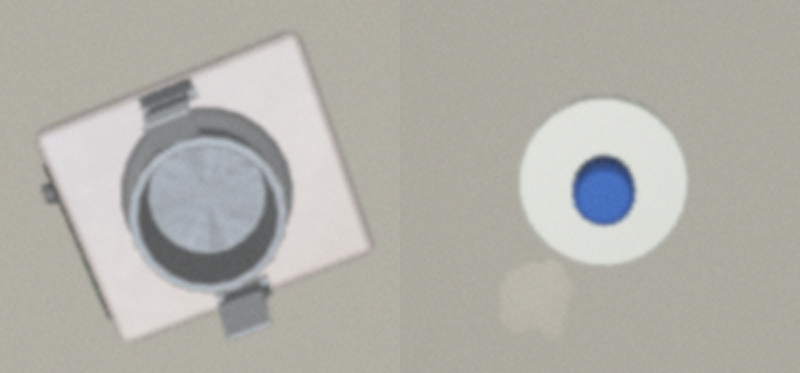

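Cup rim centre is near (328,210) in wm, giving about (0.504,-0.009), with mixer yaw about 21°; the side clips and control strip confirm which mixer it is. The brush is at (0.447,0.257). Next is the brush grasp.

```bash
python3 - <<'E'
from h import *
from bench import arm
M=np.load("wm.npz");print("rim",plane(M,(328,209.9),.09),"floor",plane(M,(327.2,203.1),.029))
q=down(.36);bx,by=.4467,.2573
arm.reach((bx,by,.20),q);arm.line_to((bx,by,.117),velocity=.12)
f0=np.array(arm.current_ft_force())
arm.move_gripper(0.012,squeeze=30)
print(arm.current_t(),arm.current_width(),f0,arm.current_ft_force(),arm.current_position(),arm.current_gripper_force())
arm.line_to((bx,by,.130),velocity=.05)
print("lift",arm.current_ft_force(),arm.current_width())
arm.line_to((bx,by,.225),velocity=.15)
print("up",arm.current_ft_force(),arm.current_width(),arm.current_t())
c=shot(arm,"scene","sc1");shot(arm,"side","sd1")
S=c["img"][180:400,180:440];cv2.imwrite("pics/crop3.png",cv2.resize(S,None,fx=2,fy=2)[:,:,::-1])
E
```

```text
rim [ 0.50421635 -0.00893494  0.09      ] floor [ 0.50378802 -0.01017565  0.029     ]
6.2833 0.01705790332281472 [ 0.19453951 -0.14572112 -0.19676939] [ 0.22455712 -0.5754538  -0.38199908] [0.44668616 0.2572879  0.11699229] 29.999988358649716
lift [ 0.46505141 -0.58893484 -1.12117507] 0.017183564101023084
up [ 0.54785874 -0.28333337 -1.08051288] 0.017354507134709717 7.475
```

View pics/crop3.png

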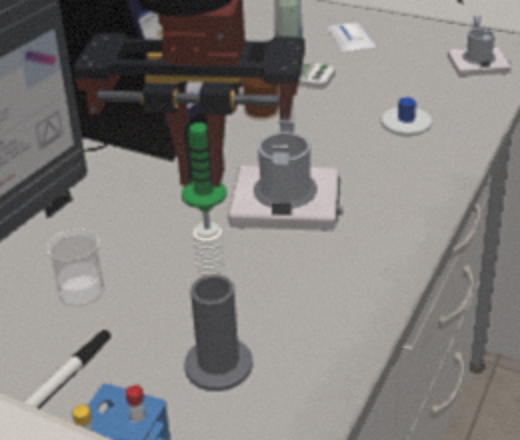

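The brush is held upright and clear of the stand (flange at crop 205,193, bristles 208,250). Now the cleaning strokes.

```bash
python3 - <<'E'
from h import *
from bench import arm
cx,cy=.504,-.0095
def touch(z):
    base=arm.current_ft_force()[2]
    while z>.124:
        z-=.0015;arm.line_to((cx,cy,z),velocity=.03)
        d=arm.current_ft_force()[2]-base
        if abs(d)>5: break
    print("bottom",arm.current_position(),d,arm.current_ft_force(),arm.current_t(),arm.current_width());arm.sleep(.2)
p=arm.current_position();arm.line_to((p[0],p[1],.245))
arm.line_to((cx,cy,.245),velocity=.25)
arm.line_to((cx,cy,.16));print(arm.current_ft_force());arm.line_to((cx,cy,.139),velocity=.08);touch(.139)
arm.line_to((cx,cy,.184));print("up",arm.current_position()[2]);arm.sleep(.2)
arm.line_to((cx,cy,.139));touch(.139)
arm.line_to((cx,cy,.16));arm.line_to((cx,cy,.245))
bx,by=.4467,.2573
arm.line_to((bx,by,.245),velocity=.25);arm.sleep(.3)
print(arm.current_t(),arm.current_ft_force(),arm.current_width())
shot(arm,"side","sd2");c=shot(arm,"scene","sc2")
cv2.imwrite("pics/crop4.png",cv2.resize(c["img"][180:400,180:440],None,fx=2,fy=2)[:,:,::-1])
E
```

```text
[-0.31155825 -0.11105405 -0.73983988]
bottom [ 0.50444965 -0.009604    0.13090591] 11.328620310188656 [-3.73039038  0.57279229 11.30854925] 11.975 0.017661910226794045
up 0.18316479713148737
bottom [ 0.50427773 -0.00952906  0.13093235] 5.077222900613202 [-0.93857396  0.60698429  4.78773972] 14.8417 0.017848029534355558
17.65 [-0.987704    0.81729319 -0.6364726 ] 0.01751349317626039
```

Both strokes bottomed at the predicted height. Returning the brush with force guards.

```bash
python3 - <<'E'
from h import *
from bench import arm
bx,by=.4467,.2573
def go(z,v,lim):
    arm.line_to((bx,by,z),velocity=v);f=np.array(arm.current_ft_force());print(round(z,4),f.round(2),flush=True)
    return np.hypot(f[0],f[1])>lim or f[2]>lim
ok=True
zs=[.215,.205,.198,.19,.18,.165,.15,.14,.133,.128,.125,.122,.120,.1185,.1175]
for z in zs:
    if go(z,.1 if z>.13 else .05,4): ok=False;break
print(ok,arm.current_position(),arm.current_width(),arm.current_t())
E
```

```text
0.215 [-0.19 -0.7  -0.86]
0.205 [ 0.04 -0.24 -1.37]
0.198 [-0.22 -0.26 -0.88]
0.19 [ 0.76  0.37 -1.61]
0.18 [ 0.12 -0.03 -1.74]
0.165 [ 0.76 -0.35 -1.53]
0.15 [-0.17  0.29 -1.15]
0.14 [ 0.62 -0.05 -0.92]
0.133 [ 0.16 -0.65 -0.72]
0.128 [-0.05  0.34 -0.77]
0.125 [-0.03  0.7  -0.41]
0.122 [ 0.03  0.67 -0.61]
0.12 [-0.18  0.61 -0.19]
0.1185 [-1.34  0.15 -0.55]
0.1175 [ 0.23 -0.25 -0.82]
True [0.44667393 0.25726855 0.11741339] 0.017335847102915986 21.8
```

```bash
python3 - <<'E'
from h import *
from bench import arm
arm.move_gripper(.06);arm.line_to((.4467,.2573,.22),velocity=.2)
c=shot(arm,"scene","sc3");cr=cv2.resize(c["img"][270:390,230:350],None,fx=3,fy=3)
arm.reach((.4294,-.2488,.14),down(.36));arm.sleep(.2)
C=shot(arm,"wrist","wc2")
b=blobs(C["img"],(105,100,40),(130,255,255),20,(200,80,450,300))
print(arm.current_t(),b[:2]);x,y,w,h=b[0][2]
cv2.imwrite("pics/crop5.png",np.hstack([cr,cv2.resize(C["img"],(440,330))[:, :][:330].copy() if 0 else cv2.copyMakeBorder(cv2.resize(C["img"],(440,330)),0,30,0,0,0)])[:,:,::-1])
gray=cv2.cvtColor(C["img"],cv2.COLOR_RGB2GRAY)
cs=cv2.HoughCircles(gray,cv2.HOUGH_GRADIENT,1,30,param1=80,param2=15,minRadius=42,maxRadius=65)
for c in cs[0][:4]:print(c,plane(C,c[:2],.016),"rexp",371*.036/(C["origin"][2]-.016))
E
```

```text
25.4333 [(932, [323.56, 242.56], [308, 224, 32, 37])]
[324.5  235.5   42.35] [ 0.43027801 -0.24766332  0.016     ] rexp 46.64700602543801
[109.5 166.5  56.5] [ 0.25926509 -0.25515459  0.016     ] rexp 46.64700602543801
[586.5 292.5  46.3] [ 0.648762   -0.21638249  0.016     ] rexp 46.64700602543801
[435.5 372.5  59.9] [ 0.56404202 -0.32789491  0.016     ] rexp 46.64700602543801
```

View pics/crop5.png

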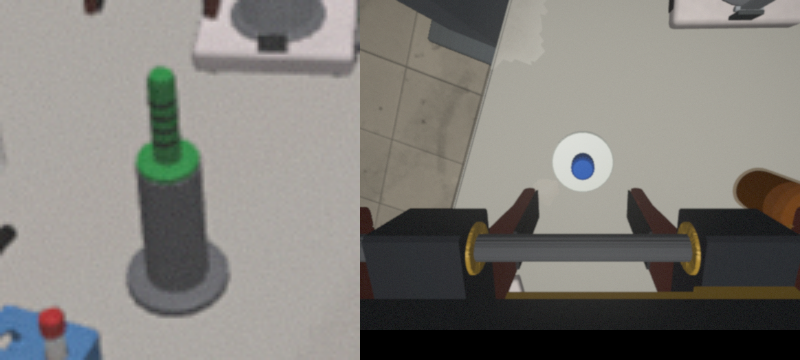

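The brush hangs upright and seated in its stand (flange at 168,160), and the cover's knob is centred between the fingers. Grasping the cover.

```bash
python3 - <<'E'
from h import *
from bench import arm
C=np.load("wc2.npz");g=cv2.cvtColor(C["img"],cv2.COLOR_RGB2GRAY)
m=np.zeros_like(g);m[170:300,260:390]=(g[170:300,260:390]>195)*255
cn=max(cv2.findContours(m,cv2.RETR_EXTERNAL,cv2.CHAIN_APPROX_NONE)[0],key=cv2.contourArea)
e=cv2.fitEllipse(cn);p=plane(C,e[0],.016);print(e,p)
assert np.hypot(p[0]-.430,p[1]+.248)<.004
x,y=p[:2]
arm.line_to((x,y,.05));arm.line_to((x,y,.022),velocity=.05)
z=.022;b=arm.current_ft_force()[2]
while z>.0125:
    z-=.001;arm.line_to((x,y,z),velocity=.03)
    if arm.current_ft_force()[2]-b>2.5:break
print("contact",z,arm.current_position(),arm.current_ft_force())
f=np.array(arm.current_ft_force());arm.move_gripper(.015,squeeze=45)
print(arm.current_width(),f,arm.current_ft_force(),arm.current_t())
arm.line_to((x,y,.20),velocity=.15);print(arm.current_ft_force(),arm.current_width(),arm.current_position())
np.save("cov.npy",[x,y])
arm.line_to((.504,-.0095,.20),velocity=.2);arm.sleep(.3)
shot(arm,"wrist","wh");s=shot(arm,"side","sd4");c=shot(arm,"scene","sc4")
cv2.imwrite("pics/crop6.png",np.hstack([cv2.resize(c["img"][190:310,260:390],None,fx=3,fy=3),cv2.resize(s["img"][170:290,240:370],None,fx=3,fy=3)])[:,:,::-1]);print(arm.current_t())
E
```

```text
((323.3327941894531, 235.3817901611328), (83.69187927246094, 86.02031707763672), 89.9616470336914) [ 0.4293806  -0.24790034  0.016     ]
contact 0.015999999999999993 [ 0.42954643 -0.24799415  0.0163573 ] [-0.34714661  0.17730398  2.35892087]
0.02366970032601883 [-0.34714661  0.17730398  2.35892087] [ 0.47560177 -0.38836214  5.7269988 ] 29.0583
[ 0.21769048 -0.19892912 -0.63152839] 0.023102071184520262 [ 0.42901665 -0.24766307  0.19870477]
32.2833
```

View pics/crop6.png

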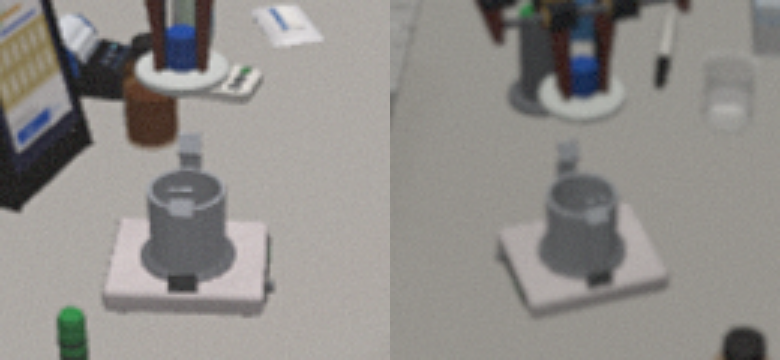

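The cover is held level above the cup. Pressing down in guarded steps.

```bash
python3 - <<'E'
from h import *
from bench import arm
x,y=.504,-.0095
print(arm.current_position(),arm.current_ft_force())
arm.line_to((x,y,.125),velocity=.12)
z=.118
while z>.0935:
    arm.line_to((x,y,z),velocity=.03);f=np.array(arm.current_ft_force());p=arm.current_position()
    print(round(z,4),np.round(p,4)[:3],f.round(1),flush=True)
    if f[2]>28 or np.hypot(*f[:2])>10:print("stop");break
    z-=.001
print(arm.current_t(),arm.current_width())
s=shot(arm,"side","sd5");c=shot(arm,"scene","sc5")
cv2.imwrite("pics/crop7.png",np.hstack([cv2.resize(c["img"][220:310,270:370],None,fx=4,fy=4),cv2.resize(s["img"][200:290,250:350],None,fx=4,fy=4)])[:,:,::-1])
E
```

```text
[ 0.5039834  -0.00968812  0.20003755] [-0.2309949  -0.010118   -0.58806509]
0.118 [ 0.5039 -0.0095  0.1179] [ 0.1  0.2 -0.3]
0.117 [ 0.504  -0.0095  0.117 ] [-0.  -0.4 -1.7]
0.116 [ 0.504  -0.0095  0.1159] [-0.4 -0.5 -0.8]
0.115 [ 0.504  -0.0095  0.1149] [ 0.6 -0.6 -1. ]
0.114 [ 0.504  -0.0093  0.1141] [-0.7  1.8 -0.4]
0.113 [ 0.5041 -0.0091  0.1133] [-0.9  2.5  2.4]
0.112 [ 0.5044 -0.0094  0.1126] [-1.3  1.6  4.4]
0.111 [ 0.5045 -0.0097  0.1119] [-0.4  2.2  6. ]
0.11 [ 0.5048 -0.0099  0.1113] [-0.   1.9  6.6]
0.109 [ 0.505  -0.0099  0.1107] [-0.1  2.   7.6]
0.108 [ 0.5052 -0.0099  0.11  ] [ 0.7  0.8 10.1]
0.107 [ 0.5043 -0.0098  0.1073] [-0.4  0.3  2.7]
0.106 [ 0.5037 -0.0096  0.1051] [ 1.   0.7 -0. ]
0.105 [ 0.503  -0.0095  0.1031] [ 0.5  0.3 -6.6]
0.104 [ 0.5032 -0.0095  0.1025] [ -1.2  -0.2 -10.3]
0.103 [ 0.5035 -0.0095  0.1023] [ -1.1   0.4 -10.9]
0.102 [ 0.5039 -0.0095  0.1019] [-1.1 -0.4 -9.2]
0.101 [ 0.5043 -0.0094  0.1014] [-0.7  0.2 -7.5]
0.1 [ 0.5045 -0.0093  0.1008] [-1.   1.4 -3.6]
0.099 [ 0.5045 -0.0098  0.0997] [ 0.1  0.6 -0.5]
0.098 [ 0.5043 -0.0097  0.0984] [ 0.4 -0.2  1.3]
0.097 [ 0.5043 -0.0097  0.0984] [-2.7  0.4  6.1]
0.096 [ 0.5044 -0.0097  0.0984] [-4.9 -1.   9.5]
0.095 [ 0.5045 -0.0097  0.0983] [-5.4  0.6 14.2]
0.094 [ 0.5047 -0.0097  0.0983] [-7.2 -0.2 17.7]
39.4417 0.023090582800614743
```

View pics/crop7.png

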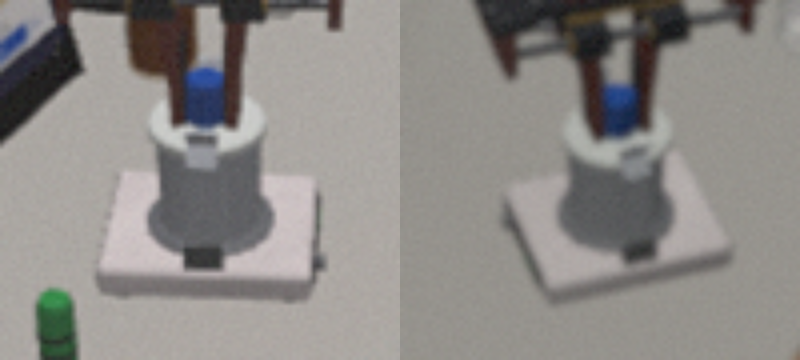

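The cover sits flat on the rim, with the clip hooks visible over its edge from both sides (scene 202,148; side 635,160), and the force rises stiffly at the home height. Pressing slightly more and handing in.

```bash
python3 - <<'E'
from h import *
from bench import arm
arm.line_to((.504,-.0097,.0932),velocity=.03);arm.sleep(.6)
print(arm.current_position(),arm.current_ft_force(),arm.current_width(),arm.current_t())
print(arm.close_job())
E
```

```text
[ 0.50481212 -0.00975767  0.09831461] [-7.56286359  1.82294963 21.8042    ] 0.023526723658986847 40.3917
the job is handed in; nothing more can be done
None
```

I cleaned the cup with two strokes to the bottom and hung the brush back in its stand. The cover is snapped onto the cup under both clips, and I handed the job in at about 40 s with the hand still pressing it down at about 22 N.

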